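# Top up the jar tray and send it home

### The job

Two of the tray's six pockets are empty: set one of the two spare jars standing on the bench beside its handle upright in each of them, lowering it to the pocket floor rather than dropping it. When all six pockets are full, gently slide the tray along its rails, away from the handle side, until it is fully home against the stop, and let go. Leave the packed jars in their pockets, tip nothing over, and do not disturb the wide low jar, the scale or the scoop.

Things in the scene. Friction and masses are not known exactly. Their poses are not given: they have to be found in the camera images.
- jar_a: Jar, round and upright: cream body 58 mm across, paper label, yellow screw lid 60 mm across and 22 mm high; 110 mm tall overall, about 0.25 kg. Origin: centre of its underside, z up. It is one of the four already packed, each in some pocket of the tray.
- jar_b: Jar, round and upright: cream body 58 mm across, paper label, yellow screw lid 60 mm across and 22 mm high; 110 mm tall overall, about 0.25 kg. Origin: centre of its underside, z up. It is one of the four already packed, each in some pocket of the tray.
- jar_c: Jar, round and upright: cream body 58 mm across, paper label, yellow screw lid 60 mm across and 22 mm high; 110 mm tall overall, about 0.25 kg. Origin: centre of its underside, z up. It is one of the four already packed, each in some pocket of the tray.
- jar_d: Jar, round and upright: cream body 58 mm across, paper label, yellow screw lid 60 mm across and 22 mm high; 110 mm tall overall, about 0.25 kg. Origin: centre of its underside, z up. It is one of the four already packed, each in some pocket of the tray.
- jar_e: Jar, round and upright: cream body 58 mm across, paper label, yellow screw lid 60 mm across and 22 mm high; 110 mm tall overall, about 0.25 kg. Origin: centre of its underside, z up. It is one of the two spares, standing on the bench to the right (-y) of the tray.
- jar_f: Jar, round and upright: cream body 58 mm across, paper label, yellow screw lid 60 mm across and 22 mm high; 110 mm tall overall, about 0.25 kg. Origin: centre of its underside, z up. It is one of the two spares, standing on the bench to the right (-y) of the tray.
- pocket1 (a point): Floor centre of one of six square pockets (3 along tray x by 2 along y, 88 mm pitch) of the plywood tray, at tray x -88, y -44 mm. Four are full, two empty; which varies. 74 mm wide inside, floor 26 mm above the bench, 14 mm walls rising 50 mm above the floor. Axes are the tray's: it slides home along +y.
- pocket2 (a point): Floor centre of one of six square pockets (3 along tray x by 2 along y, 88 mm pitch) of the plywood tray, at tray x +0, y -44 mm. Four are full, two empty; which varies. 74 mm wide inside, floor 26 mm above the bench, 14 mm walls rising 50 mm above the floor. Axes are the tray's: it slides home along +y.
- pocket3 (a point): Floor centre of one of six square pockets (3 along tray x by 2 along y, 88 mm pitch) of the plywood tray, at tray x +88, y -44 mm. Four are full, two empty; which varies. 74 mm wide inside, floor 26 mm above the bench, 14 mm walls rising 50 mm above the floor. Axes are the tray's: it slides home along +y.
- pocket4 (a point): Floor centre of one of six square pockets (3 along tray x by 2 along y, 88 mm pitch) of the plywood tray, at tray x -88, y +44 mm. Four are full, two empty; which varies. 74 mm wide inside, floor 26 mm above the bench, 14 mm walls rising 50 mm above the floor. Axes are the tray's: it slides home along +y.
- pocket5 (a point): Floor centre of one of six square pockets (3 along tray x by 2 along y, 88 mm pitch) of the plywood tray, at tray x +0, y +44 mm. Four are full, two empty; which varies. 74 mm wide inside, floor 26 mm above the bench, 14 mm walls rising 50 mm above the floor. Axes are the tray's: it slides home along +y.
- pocket6 (a point): Floor centre of one of six square pockets (3 along tray x by 2 along y, 88 mm pitch) of the plywood tray, at tray x +88, y +44 mm. Four are full, two empty; which varies. 74 mm wide inside, floor 26 mm above the bench, 14 mm walls rising 50 mm above the floor. Axes are the tray's: it slides home along +y.
- tray_mid (a point): Middle of the plywood tray, 278 x 190 mm outside, at the height of its pocket floors (26 mm above the bench). Axes are the tray's: it slides home along +y.
- handle (a point): Middle of the tray's steel handle bar, 14 mm thick, 140 mm long along the tray's x, 114 mm above the bench, 25 mm outside the tray's -y end, clear all round between its two end posts. Axes are the tray's: it slides home along +y. Can be pinched from above or pushed.
- tray (a joint): Slide of the tray along its own +y (leftward, away from the handle's side) on a fixed steel bed with rails: 0 is pulled out (the start), 0.11 m is home against the end stop. It runs with about 4 N of friction plus a light drag and stays where it is left.
- squat_jar: Bystander: a wide, low jar, 86 mm across and 74 mm tall, same materials; too wide for a pocket. Stands among the spares on the bench (the three swap places). Origin: centre of underside.
- scale: Bystander: bench scale, white, 200 x 230 x 64 mm with a steel plate, on the bench to the left of the tray. Origin: centre of underside.
- scoop: Bystander: a measuring scoop (spoon) lying on the bench beyond the spares, 200 mm long, wooden handle, round metal bowl 52 mm across. Origin: middle of its length, on its underside.

How it is judged:
On the way, in this order (a step that is already met when the one before it is completed fails the run):
1. every pocket holds a jar standing upright on its floor, the fingers off the jars (z of each of jar_a, jar_b, jar_c, jar_d, jar_e, jar_f in the frame of tray_mid below 0.006 m and angle between each of jar_a, jar_b, jar_c, jar_d, jar_e, jar_f's own z axis and vertical below 0.1 rad and x of jar_a in the frame of tray_mid between -0.105 and 0.105 m and y of jar_a in the frame of tray_mid between -0.062 and 0.062 m and x of jar_b in the frame of tray_mid between -0.105 and 0.105 m and y of jar_b in the frame of tray_mid between -0.062 and 0.062 m and x of jar_c in the frame of tray_mid between -0.105 and 0.105 m and y of jar_c in the frame of tray_mid between -0.062 and 0.062 m and x of jar_d in the frame of tray_mid between -0.105 and 0.105 m and y of jar_d in the frame of tray_mid between -0.062 and 0.062 m and x of jar_e in the frame of tray_mid between -0.105 and 0.105 m and y of jar_e in the frame of tray_mid between -0.062 and 0.062 m and x of jar_f in the frame of tray_mid between -0.105 and 0.105 m and y of jar_f in the frame of tray_mid between -0.062 and 0.062 m and contact force between the fingers and jar_a below 0.3 N and contact force between the fingers and jar_b below 0.3 N and contact force between the fingers and jar_c below 0.3 N and contact force between the fingers and jar_d below 0.3 N and contact force between the fingers and jar_e below 0.3 N and contact force between the fingers and jar_f below 0.3 N), for 0.2 s.
2. the full tray has been slid home (value of joint tray above 0.104 m), for 0.2 s.
At the end, for the whole second after the job is handed in: All six jars stand in the tray, one in each pocket: undersides within 6 mm of the pocket floor, within 0.1 rad of upright, origins within 105 mm (x) and 62 mm (y) of the tray's middle; the tray is within 6 mm of home (joint above 0.104 m); the jars are released and at rest (all of step 1 and value of joint tray above 0.104 m and linear speed of each of jar_a, jar_b, jar_c, jar_d, jar_e, jar_f below 0.03 m/s); the robot touches nothing.
It fails at once if a jar is tipped more than 0.5 rad (angle between any of jar_a, jar_b, jar_c, jar_d, jar_e, jar_f, squat_jar's own z axis and vertical above 0.5 rad).
It fails at once if a packed jar (a to d) is lifted more than 25 mm off its pocket floor (height (world z) of any of jar_a, jar_b, jar_c, jar_d above 0.051 m).
It fails at once if a jar is dropped (moves faster than 0.6 m/s with no finger on it) ((linear speed of jar_a above 0.6 m/s and contact force between the fingers and jar_a below 0.05 N) or (linear speed of jar_b above 0.6 m/s and contact force between the fingers and jar_b below 0.05 N) or (linear speed of jar_c above 0.6 m/s and contact force between the fingers and jar_c below 0.05 N) or (linear speed of jar_d above 0.6 m/s and contact force between the fingers and jar_d below 0.05 N) or (linear speed of jar_e above 0.6 m/s and contact force between the fingers and jar_e below 0.05 N) or (linear speed of jar_f above 0.6 m/s and contact force between the fingers and jar_f below 0.05 N)).
It fails at once if the tray is slammed (slides faster than 0.4 m/s) (velocity of joint tray above 0.4 m/s).
It fails at once if the wide low jar, the scale or the scoop is moved more than 30 mm (distance of any of squat_jar, scale, scoop from where it was at the start of the episode above 0.03 m).
It also fails if it takes over 64 s, if anything falls off the work surface, if the arm or the gripper's body presses on something with over 40 N, if the wrist force passes 120 N, or if a joint passes its speed limit or range.

### The arm

A 7-joint arm with a two-finger parallel gripper is mounted at the origin on the work surface. World frame = base frame: x ahead of the robot, y to its left, z up, the work surface at z = 0. Lengths are in m, angles in rad, forces in N, time in s.
With the tool pointing down it reaches from about 0.4 to 0.85 m from the base axis. Payload 6.9 kg.
Tool frame: the origin (TCP) lies at the very end of the fingers, on their centre line; the grasp point (between the pads) lies 19 mm behind it; z points along the fingers, y is the line along which they close (so a half turn about z gives the same grasp; the last joint's range is limited). The gripper opens to 85 mm and grips with 20 to 120 N. Pads are 22 mm wide; open, the fingers measure 114 mm over their backs; the gripper's body (76 mm by 85 mm) begins 54 mm behind the grasp point. The pads swing forward as they close: fully open they stand 13 mm farther back than shut.
Start: joints at [-1.125, 0.507, -0.238, 1.5, 0.126, 1.149, -0.155], TCP at [0.209, 0.589, 0.231] pointing down, gripper open.
Joint ranges: [-3.08, 3.08], [-0.24, 2.05], [-1.43, 1.35], [0, 2.5], [-1.52, 4.66], [0.17, 1.96], [-2.89, 2.89]. Speed limits (rad/s): [2.39, 2.39, 3.14, 3.14, 3.14, 3.14, 3.14].

### API

Orientations are given as a rotation vector (axis times angle).
In Python, from plant import * gives the robot as it stands. The module is installed in compiled form; this text tells all that it offers. Calls block until the motion is done:
- move_pose(position, orientation): joint-space move of the TCP to a pose.
- line_to(position, orientation=None, velocity=0.15, max_force=None): straight line of the TCP; orientation=None keeps the orientation; velocity is the mean speed in m/s. With max_force (N) it stops when the force on the tool has changed by that much, and returns True; else False.
- move_joints(angles): joint-space move.
- command_gripper(opening, force=None): finger opening in m; force is the grip in N (None keeps the last); returns when the fingers have stopped.
- pause(seconds).
- inverse_kinematics(position, orientation): joint angles nearest the present ones, or None.
- sense(): the state.
- capture(name): name is "side" or "top"; returns the picture (400x640x3 uint8, blue, green, red); there is no depth.
- calibration(name): a dict with "intrinsics" (3x3 intrinsics, pixels), "view" (4x4, takes a point from world to camera coordinates). Camera axes: x right, y down, z forward; pixel columns grow to the right and rows downward; lengths in m; the calibration is good to about 2 mm. A picture is of the moment at which its call begins. calibration takes no time and is no camera call.
A pose or a line that the arm cannot do raises Unreachable and nothing moves.
- close_job(): hands the job in; it is judged then, once.
Trained networks look in the newest picture that a camera, given by its name, has taken for a name from the list of things; names that differ only in an ending like _2 or _b are one class to them, and where a whole thing is asked for, a point or a joint stands for the part that bears it (a point fixed in the world has none). Each returns a list of dicts, best first, with "conf" (0 to 1); they miss things now and then, are a little off and sometimes report something else, mostly with a low value. They report only what shows in the picture. A call takes as long as a camera call.
- search_frame(camera, name): "centre" ([x, y, z] in m, in world coordinates, good to about 4 mm: the middle of the surface that is visible of it).
- outline_of(camera, name): "region" (400x640 bool, what is visible of it).
- spot_point(camera, name): "centre" ([x, y, z] in m, in world coordinates, good to about 4 mm: a listed point, or the origin of a listed thing).
The state is a dict: "time_s": time; "joint_positions": joint angles; "qvel": joint speeds; "joint_efforts": joint torques, N m; "position": TCP position; "orientation": TCP orientation; "contact_force": force on the tool from outside, world axes, zero at the start; "moment": the same for the moment, N m; "width": finger opening in m; "finger_force": force on a finger pad.
Only numpy, scipy, OpenCV 4.12 (cv2) and the standard library are available. Lean on these libraries where they do the work, as an engineer would, in place of code of your own. Each camera call takes 0.05 s, during which the arm holds its last target. There are 200 camera calls.

## Working session

There is one attempt and no reset: what is moved stays moved. The work goes in short steps, each a Python script; the robot and the scene stay as the last script left them, time stands still between calls to the robot, and variables do not carry over. Pictures are saved under pics/ and viewed, at most 10 in all, crops included, and the job is handed in when it is done.

```bash
mkdir -p pics; python3 - <<'E'
from plant import *
import cv2,numpy as np
for c in ("top","side"):
    cv2.imwrite(f"pics/{c}0.png",capture(c))
    k=calibration(c); print(c,np.round(np.linalg.inv(k["view"])[:3],3).tolist(),k["intrinsics"][0][0])
    for n in ("jar_e","squat_jar","tray_mid","handle","pocket1","pocket2","pocket3","pocket4","pocket5","pocket6"):
        print(n,[(np.round(d["centre"],3).tolist(),round(d["conf"],2)) for d in spot_point(c,n)])
s=sense();print(s["time_s"],s["orientation"],s["position"],s["contact_force"])
E
```

```text
top [[0.024, -0.991, 0.134, 0.429], [-1.0, -0.022, 0.021, 0.061], [-0.018, -0.134, -0.991, 1.119]] 362.31260541438945
jar_e [([0.594, -0.252, 0.0], 0.92), ([0.455, -0.236, 0.0], 0.85), ([0.481, 0.056, 0.027], 0.84), ([0.487, -0.029, 0.023], 0.8), ([0.656, 0.062, 0.026], 0.74), ([0.662, -0.027, 0.024], 0.68)]
squat_jar [([0.5, -0.379, -0.002], 0.61)]
tray_mid [([0.578, 0.016, 0.023], 0.58)]
handle [([0.577, -0.104, 0.114], 0.81)]
pocket1 [([0.571, 0.059, 0.027], 0.96), ([0.483, -0.033, 0.025], 0.95), ([0.658, 0.066, 0.026], 0.95), ([0.663, -0.022, 0.027], 0.9), ([0.477, 0.053, 0.026], 0.78), ([0.662, -0.027, 0.026], 0.64), ([0.572, -0.028, 0.024], 0.55)]
pocket2 [([0.571, 0.059, 0.027], 0.96), ([0.483, -0.033, 0.025], 0.95), ([0.658, 0.066, 0.026], 0.95), ([0.663, -0.022, 0.027], 0.9), ([0.477, 0.053, 0.026], 0.78), ([0.662, -0.027, 0.026], 0.64), ([0.572, -0.028, 0.024], 0.55)]
pocket3 [([0.571, 0.059, 0.027], 0.96), ([0.483, -0.033, 0.025], 0.95), ([0.658, 0.066, 0.026], 0.95), ([0.663, -0.022, 0.027], 0.9), ([0.477, 0.053, 0.026], 0.78), ([0.662, -0.027, 0.026], 0.64), ([0.572, -0.
[... 1764 characters left out ...]
[([0.482, 0.055, 0.029], 0.96), ([0.57, 0.058, 0.023], 0.82), ([0.665, -0.025, 0.03], 0.78), ([0.485, -0.031, 0.03], 0.71), ([0.571, -0.028, 0.031], 0.69), ([0.658, 0.061, 0.028], 0.6)]
pocket5 [([0.482, 0.055, 0.029], 0.96), ([0.57, 0.058, 0.023], 0.82), ([0.665, -0.025, 0.03], 0.78), ([0.485, -0.031, 0.03], 0.71), ([0.571, -0.028, 0.031], 0.69), ([0.658, 0.061, 0.028], 0.6)]
pocket6 [([0.482, 0.055, 0.029], 0.96), ([0.57, 0.058, 0.023], 0.82), ([0.665, -0.025, 0.03], 0.78), ([0.485, -0.031, 0.03], 0.71), ([0.571, -0.028, 0.031], 0.69), ([0.658, 0.061, 0.028], 0.6)]
1.1 [-5.32827042e-01 -3.09601512e+00  6.17364034e-06] [0.20892078 0.58903634 0.23126671] [ 0.54946077 -0.24114295  0.13512674]
```

View pics/top0.png

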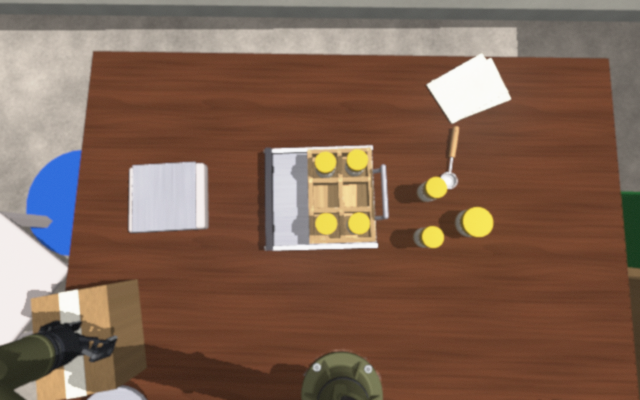

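View pics/side0.png

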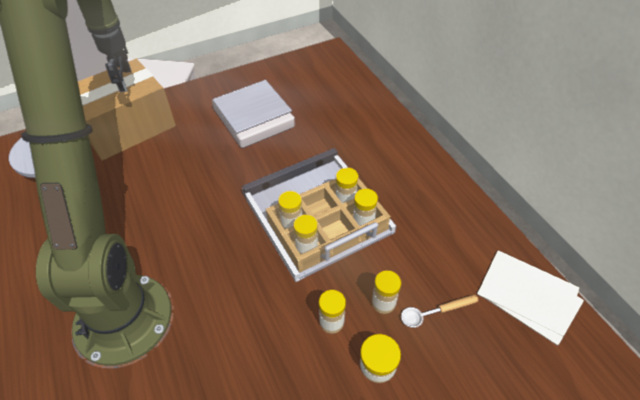

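The empty pockets are the middle column, at top pixels (326,195) and (355,195). The spares are at (435,188) and (431,237), and the squat jar is at (476,222). I'll grip each lid on the tray's diagonal, where there is most room, and fill the far pocket first.

```bash
cat > h.py <<'E'
from plant import *
import numpy as np
from scipy.spatial.transform import Rotation as R
YAW=.047; C=np.array([.5713,.0154])
def tray(x,y): return C+np.array([[np.cos(YAW),-np.sin(YAW)],[np.sin(YAW),np.cos(YAW)]])@[x,y]
def down(phi): return (R.from_euler('z',phi)*R.from_euler('x',np.pi)).as_rotvec()
def best(p,phis):
    """yaw whose IK leaves the wrist joint nearest mid-range"""
    c=[(abs(q[6]),f) for f in phis if (q:=inverse_kinematics(p,down(f))) is not None]
    print([(round(a,2),round(f,2)) for a,f in c]); return min(c)[1]
DIAG=[YAW+np.pi/4+k*np.pi/2 for k in (-2,-1,0,1)]
P=lambda xy,z: [xy[0],xy[1],z]
def report(t):
    s=sense(); print(t,round(s["time_s"],2),np.round(s["position"],4),"w",round(s["width"],4),"ff",np.round(s["finger_force"],1),"F",np.round(s["contact_force"],1))
E
cat > pick.py <<'E'
import sys; from h import *
xy=[float(sys.argv[1]),float(sys.argv[2])]
command_gripper(.078)
s=sense(); line_to(P(s["position"][:2],.27),velocity=.2) if s["position"][2]<.26 else None
f=best(P(xy,.25),DIAG); o=down(f)
move_pose(P(xy,.25),o); report("above")
if line_to(P(xy,.078),velocity=.12,max_force=8): report("BLOCKED"); sys.exit()
command_gripper(.05,40); report("gripped")
line_to(P(xy,.25),velocity=.12); report("lifted")
E
python3 pick.py .594 -.251
```

```text
[(np.float64(2.88), -2.31), (np.float64(1.46), -0.74), (np.float64(0.02), 0.83), (np.float64(1.48), 2.4)]
above 4.92 [ 0.5945 -0.25    0.2498] w 0.0775 ff 0.0 F [-0.5  0.6  0.2]
gripped 6.82 [ 0.5944 -0.2512  0.0789] w 0.0588 ff 43.6 F [-0.6  1.4  6.3]
lifted 8.4 [ 0.5938 -0.2507  0.2492] w 0.0588 ff 43.4 F [ 0.3  0.  -3.4]
```

```bash
cat > place.py <<'E'
import sys; from h import *
xy=tray(0,float(sys.argv[1])); z0=.0789+.026
s=sense(); o=s["orientation"]
line_to(P(xy,.26),o,velocity=.2)
pause(.2); report("over")
print(line_to(P(xy,z0+.012),velocity=.12,max_force=10)); report("near")
print(line_to(P(xy,z0-.004),velocity=.02,max_force=3)); report("down")
command_gripper(.074); report("open")
line_to(P(xy,.26),velocity=.15); report("up")
import cv2
a,b=capture("top"),capture("side")
cv2.imwrite(f"pics/p{sys.argv[2]}.png",np.hstack([cv2.resize(a[120:270,240:500],(400,231)),cv2.resize(b[130:380,220:480],(240,231))]))
for c in("top","side"): print(c,[(np.round(d["centre"],3).tolist(),round(d["conf"],2)) for d in spot_point(c,"jar_e")])
E
python3 place.py .044 1
```

```text
over 10.31 [0.5693 0.0585 0.26  ] w 0.0591 ff 43.4 F [-0.1 -0.3 -1.9]
False
near 11.65 [0.5697 0.0592 0.1176] w 0.0587 ff 43.4 F [ 1.1 -0.  -2.1]
True
down 12.26 [0.5691 0.0594 0.1049] w 0.0591 ff 43.9 F [-0.8  0.8  6.1]
open 12.56 [0.5683 0.0596 0.1039] w 0.0742 ff 0.0 F [-0.2  0.8  0. ]
up 13.75 [0.5687 0.0595 0.2591] w 0.074 ff 0.0 F [-0.4 -0.  -0.3]
top [([0.457, -0.24, 0.004], 0.73), ([0.664, -0.028, 0.026], 0.65), ([0.486, -0.032, 0.024], 0.59), ([0.662, -0.025, 0.024], 0.53)]
side [([0.48, -0.033, 0.029], 0.91), ([0.567, 0.058, 0.026], 0.83), ([0.481, 0.055, 0.024], 0.73), ([0.656, 0.066, 0.028], 0.7), ([0.662, -0.028, 0.026], 0.56)]
```

The first jar sits on the pocket floor at z 0.026. Next is the second spare.

```bash
python3 pick.py .4555 -.237 && python3 place.py -.044 2
```

```text
[(np.float64(2.88), -2.31), (np.float64(1.29), -0.74), (np.float64(0.07), 0.83), (np.float64(1.44), 2.4)]
above 15.62 [ 0.4565 -0.2357  0.2498] w 0.078 ff 0.0 F [0.7 0.4 0.5]
gripped 17.52 [ 0.4559 -0.2372  0.0788] w 0.0589 ff 41.8 F [-0.3 -1.2  5.9]
lifted 19.1 [ 0.4552 -0.2367  0.2494] w 0.0587 ff 43.5 F [-0.3 -0.4 -2.8]
over 20.65 [ 0.573  -0.0295  0.2602] w 0.0589 ff 43.5 F [-1.1  0.4 -3.2]
False
near 21.99 [ 0.5738 -0.0287  0.1176] w 0.0589 ff 43.5 F [ 0.7  0.4 -3.9]
True
down 22.6 [ 0.5733 -0.0286  0.1047] w 0.0586 ff 44.1 F [-0.9 -1.1  6.3]
open 22.9 [ 0.5725 -0.0281  0.1038] w 0.0741 ff 0.0 F [ 0.1  0.1 -0.8]
up 24.09 [ 0.5729 -0.0283  0.2592] w 0.0739 ff 0.0 F [ 0.2  0.1 -0.1]
top [([0.567, 0.06, 0.029], 0.79), ([0.658, 0.06, 0.024], 0.67)]
side [([0.482, 0.057, 0.024], 0.92), ([0.482, -0.034, 0.027], 0.81), ([0.654, 0.065, 0.024], 0.73), ([0.662, -0.029, 0.022], 0.71), ([0.569, 0.06, 0.029], 0.63), ([0.574, -0.027, 0.024], 0.59)]
```

The side camera confirms six jars at floor height. Now I'll push the handle with closed fingers.

```bash
python3 - <<'E'
from h import *
import cv2
o=down(YAW)
a=tray(0,-.175)
move_pose(P(a,.26),o); command_gripper(0)
line_to(P(a,.092),velocity=.12,max_force=8); report("behind")
print(line_to(P(tray(0,-.145),.092),velocity=.06,max_force=3)); report("near")
print(line_to(P(tray(0,-.02),.092),velocity=.04,max_force=15)); report("pushed")
print("tray y of tool",(sense()["position"][:2]-C)@[-np.sin(YAW),np.cos(YAW)])
for c in("top","side"):
    im=capture(c); cv2.imwrite(f"pics/push_{c}.png",im)
    for n in("handle","tray_mid"): print(c,n,[(np.round(d["centre"],3).tolist(),round(d["conf"],2)) for d in spot_point(c,n)])
E
```

```text
behind 27.12 [ 0.5799 -0.1597  0.0927] w 0.0001 ff 0.0 F [-0.3  0.4 -0.7]
False
near 27.77 [ 0.5782 -0.1293  0.0921] w 0.0001 ff 0.0 F [-0.4  0.1 -0.6]
True
pushed 30.32 [ 0.5718 -0.0155  0.0919] w -0.0 ff 1.1 F [-0.2 -1.5  2.1]
tray y of tool -0.030930500942896032
top handle []
top tray_mid [([0.57, 0.124, 0.023], 0.93)]
side handle [([0.57, 0.006, 0.115], 0.93)]
side tray_mid [([0.565, 0.126, 0.025], 0.96)]
```

View pics/push_side.png

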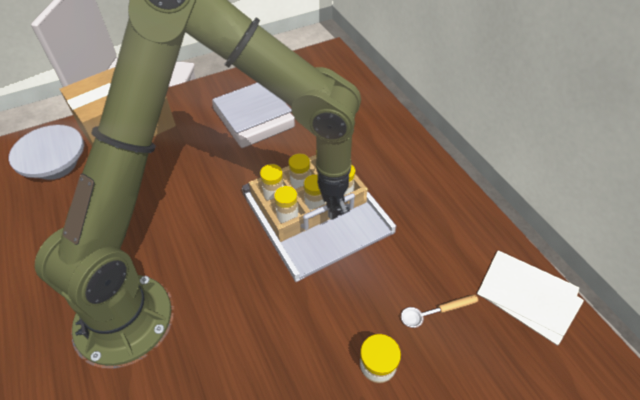

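The picture shows the tray against the far end of its bed, with the fingers behind the handle. A confirming push comes next, then retreat and look.

```bash
python3 - <<'E'
from h import *
import cv2
print(line_to(P(tray(0,-.01),.092),velocity=.02,max_force=25)); report("push2")
b=tray(0,-.075)
line_to(P(b,.092),velocity=.06); line_to(P(b,.28),velocity=.15)
line_to(P(tray(0,-.2),.3),velocity=.2); report("clear")
for c in("top","side"):
    im=capture(c); cv2.imwrite(f"pics/end_{c}.png",im)
    for n in("handle","tray_mid","jar_a","squat_jar"): print(c,n,[(np.round(d["centre"],3).tolist(),round(d["conf"],2)) for d in spot_point(c,n)])
E
```

```text
True
push2 31.23 [ 0.5712 -0.0159  0.0918] w -0.0 ff 1.5 F [-0.2 -3.1  0.9]
clear 34.31 [ 0.5808 -0.1833  0.2994] w 0.0003 ff 0.0 F [-0.9  0.8  0.8]
top handle [([0.572, 0.008, 0.114], 0.71)]
top tray_mid [([0.569, 0.126, 0.023], 0.92)]
top jar_a [([0.649, 0.168, 0.026], 0.76), ([0.567, 0.08, 0.028], 0.69), ([0.477, 0.167, 0.028], 0.57), ([0.482, 0.078, 0.024], 0.55)]
top squat_jar [([0.499, -0.379, -0.002], 0.65)]
side handle []
side tray_mid [([0.564, 0.125, 0.023], 0.59), ([0.704, -0.332, -0.0], 0.51), ([0.654, 0.174, 0.028], 0.46), ([0.562, 0.17, 0.025], 0.2)]
side jar_a [([0.478, 0.167, 0.024], 0.89), ([0.655, 0.084, 0.025], 0.87), ([0.57, 0.082, 0.026], 0.87), ([0.648, 0.177, 0.025], 0.76), ([0.476, 0.08, 0.028], 0.67), ([0.564, 0.169, 0.022], 0.56)]
side squat_jar [([0.5, -0.376, -0.005], 0.84)]
```

View pics/end_side.png

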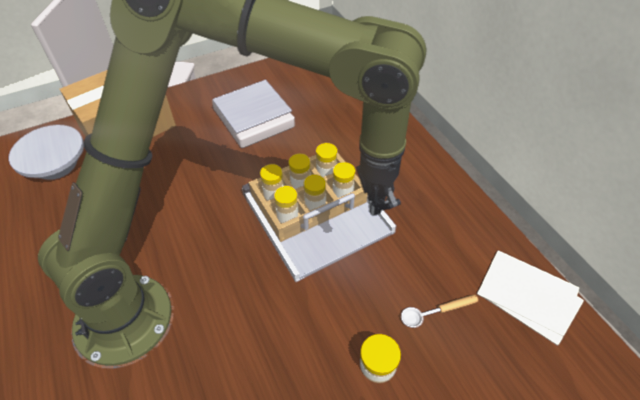

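Six jars stand in the tray at pixels 260–355 × 145–220. The tray is up against the stop and did not move on the second push. The squat jar (380,358), the scoop and the scale are where they were, and the arm is clear.

```bash
python3 -c "
from plant import *
print(close_job())"
```

```text
the job is handed in; nothing more can be done
None
```

Both spare jars were lowered into the two empty pockets, the full tray was slid home against its stop and released, and the job is handed in; it returned no verdict.

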